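# Fit the banjo's clamp bolt through the lathe bed

### The arm

A 6-joint arm with a two-finger parallel gripper is mounted at the origin on the work surface. World frame = base frame: x ahead of the robot, y to its left, z up, the work surface at z = 0. Lengths are in m, angles in degrees, forces in N, time in s.
With the tool pointing down it reaches from about 0.325 to 0.775 m from the base axis. Payload 9.3 kg.
Tool frame: the origin (TCP) lies between the finger pads; the fingertips stand 11 mm ahead of it and the grasp point (between the pads) lies 8 mm behind it; z points along the fingers, x is the direction in which the jaws open and shut, and the axes are right-handed (so a half turn about z gives the same grasp; the last joint's range is limited). The gripper opens to 85 mm and grips with 20 to 120 N. Pads are 22 mm wide; open, the fingers measure 114 mm over their backs; the gripper's body (76 mm by 85 mm) begins 54 mm behind the grasp point. The pads swing forward as they close: fully open they stand 13 mm farther back than shut.
Start: joints at [-74.003, 14.817, 1.232, 76.415, 0, 81.257], TCP at [0.23, -0.5, 0.242] pointing down, gripper open.
Joint ranges: [-174.27, 174.27], [-52.1, 104.24], [-59.71, 78.15], [-110.17, 111.67], [-87.03, 83.33], [-180, 180]. Speed limits (degrees/s): [127.2, 127.2, 159.86, 180, 180, 180].

### API

Orientations are given as a 3x3 rotation matrix whose columns are the frame's x, y, z axes.
In Python, from workcell import sense, snapshot, sign_off gives the robot as it stands. The module is installed in compiled form; this text tells all that it offers.
- The arm moves only by the shell command python3 -m crank 'ROWS' [FORCE]. ROWS is JSON, a list of rows, each a list of 7 numbers: the turn, a rotation vector about the world's x, y, z in degrees, then the shift along the world's x, y, z in cm, then the opening in per cent of the stroke, from 0 (shut) to 100 (fully open). In form: [[wx, wy, wz, tx, ty, tz, gripper], ...]. A call has 1 to 12 rows; each row is the pose to reach, as a shift and turn from the pose measured when the call began; what a row does not reach only later rows make up. A row lasts 1/10 s, in which the tool goes at most 50 mm and 8.59 degrees, less where a joint would pass 70% of its speed; a pose out of reach is approached as far as the arm can. A call with a gripper value outside its range is refused whole. The fingers move at their own pace and stop on an object; FORCE is the grip in N (left out, the last holds). Time passes only in rows, so rows that repeat a pose let the fingers close. It gives the time, the measured TCP pose, the force and the opening at its end, in the units of the state.
- sense(): the state, without advancing time (a new reading comes with each control period).
- snapshot(name): name is "scene" or "top" or "wrist"; returns a dict with "color" (420x560x3 uint8, red, green, blue), "fovy" (degrees; the focal length in pixels is half the picture's height over the tangent of half this angle, whatever the lens; pixels are square), "cx", "cy" (the principal point, pixels), "R" (3x3) and "t" (3): a world point X has camera coordinates R X + t; the wrist camera has in their place "hand_eye" (4x4, takes a point from camera to tool coordinates, whose origin is the TCP and whose axes are the tool frame's). Camera axes: x right, y down, z forward; pixel columns grow to the right and rows downward; lengths in m; the calibration is good to about 2 mm. The wrist camera is an equidistant fisheye: a pixel r from the principal point sees the ray r / f radians off the axis. A picture is of the moment at which its call begins: read the wrist's pose just before it. There is no depth.
- sign_off(): hands the job in, once; it reports no verdict.
The state is a dict: "time_s": time; "q": joint angles; "dq": joint speeds; "joint_torque": joint torques, N m; "eef_pos": TCP position; "tcp_rot": TCP orientation; "contact_force": force on the tool from outside, world axes, zero at the start; "ft_torque": the same for the moment, N m; "gripper_width": opening from 0.0 (shut) to 1.0 (fully open).
Only numpy, scipy, OpenCV 4.12 (cv2) and the standard library are available. Lean on these libraries where they do the work, as an engineer would, in place of code of your own. Each camera call takes 0.05 s, during which the arm holds its last target.

### The job

Fit the banjo's clamp bolt to the wood lathe: take it by its long nut, lower its clamp plate lengthways through the gap between the two bed ways, about the middle of the open stretch between chuck and tailstock, give it a quarter turn underneath so that it lies crosswise, and pull it up snug against the undersides of both ways. Finish while still holding it there, upright and square across the bed, so that I can slide the banjo's forked foot under the washer. Leave the other things on the bench alone.

Things in the scene. Friction and masses are not known exactly. Their poses are not given: they have to be found in the camera images.
- clamp_nut (a point): Grasp point on the loose bolt's axis, in its long steel hexagon nut (24 mm across flats, 44 mm tall): 92 mm above the plate's underside, 26 mm above the washer's top, 18 mm below the nut's top. z up along the stud, x along the plate's 60 mm length, y along its 34 mm width. Two flats of the nut face +x and -x: a grasp closing along x lies flat on them.
- clamp_bolt: The rigid clamp bolt, 0.5 kg, starts standing on its plate; origin at the centre of the underside, axes as clamp_nut. From below: plate 60 x 34 x 12 mm, corners cut, lower edge stepped in 2 mm; round stud 16 mm thick, 50 mm long; washer 44 mm across, 4 mm thick; hexagon nut 44 mm tall; 110 mm in all, and a 4 mm stud end above.
- clamp_plate (a point): Centre of the top face of the bolt's clamp plate, where the stud begins, 80 mm below clamp_nut; the same axes. Lengthways the plate (34 mm wide) passes the 36 mm gap with 2 mm to spare; crosswise (60 mm) it spans the gap and bears under both ways.
- bed_gap (a point): Fixed: middle of the gap, half-way along the open stretch of bed, level with the top of the ways, 110 mm above the bench. x across the bed away from the robot, y along the bed to the chuck, z up. Gap 36 mm wide (x), upper edges chamfered 3 mm. Chuck's wooden disc 185 mm away at +y, tailstock centre 189 mm at -y, both on an axis 115 mm above the ways.
- lathe: The fixed wood lathe; origin on the bench 110 mm below bed_gap, same axes. Bed 112 mm wide (x); each way 38 mm wide, 18 mm thick. Under the ways it is hollow, 84 mm wide, open to the bench: the plate can turn once its top is below them. The washer cannot pass: it meets the ways with the plate's top 50 mm below bed_gap; pulled up snug, it stands 32 mm above them.
- banjo: Bystander: grey cast banjo with open forked foot and T-shaped tool rest, about 0.3 x 0.23 m, 185 mm tall, on the bench at the robot's right; origin underneath its middle.
- chuck_key: Bystander: T-handled steel chuck key lying on the bench at the robot's left, 135 x 100 mm, 12 mm thick; origin under its handle's middle.
- faceplate: Bystander: round steel faceplate lying on the bench, 80 mm across, 32 mm tall, right of the bolt; origin underneath its centre.
Not all that is in view belongs to the job. Leave any green or purple look-alike of the clamp_bolt alone.

How it is judged (in metres and radians):
On the way:
1. the clamp plate has been passed down through the gap, its top below the ways (z of clamp_plate in the frame of bed_gap between -0.055 and -0.021 m and x of clamp_plate in the frame of bed_gap between -0.012 and 0.012 m and y of clamp_plate in the frame of bed_gap between -0.07 and 0.07 m), for 0.1 s.
At the end, for the whole second after the job is handed in: Plate top against the undersides of both ways (within 3.5 mm), stud in the gap within 70 mm of the middle of the open stretch, plate within 0.2 rad of square across the bed, bolt within 0.08 rad of upright, pulled up with more than 3 N, held in the fingers and still (z of clamp_plate in the frame of bed_gap between -0.0215 and -0.0155 m and x of clamp_plate in the frame of bed_gap between -0.012 and 0.012 m and y of clamp_plate in the frame of bed_gap between -0.07 and 0.07 m and angle between the x axis of clamp_plate and the x axis of bed_gap, either way round below 0.2 rad and angle between clamp_plate's own z axis and vertical below 0.08 rad and contact force between clamp_bolt and lathe above 3 N and contact force between the fingers and clamp_bolt above 2 N and linear speed of clamp_bolt below 0.02 m/s); the arm keeps its last pose, push and grip.
It fails at once if a bystander on the bench was moved by more than 30 mm (distance of any of banjo, chuck_key, faceplate from where it was at the start of the episode above 0.03 m).
It also fails if it takes over 51 s, if anything falls off the work surface, if the arm or the gripper's body presses on something with over 40 N, if the wrist force passes 120 N, or if a joint passes its speed limit or range.

## Working session

There is one attempt and no reset: what is moved stays moved. The work goes in short steps, Python scripts to look and compute and a shell command to move; the robot and the scene stay as the last step left them, time stands still between calls to the robot, and variables do not carry over. Pictures are saved under pics/ and viewed, and the job is handed in when it is done.

```bash
mkdir -p pics; python3 - <<'E'
from workcell import sense, snapshot
import cv2,pickle
s=sense();print(s)
for n in("scene","top","wrist"):
    d=snapshot(n);cv2.imwrite(f"pics/{n}0.png",d["color"][:,:,::-1]);pickle.dump(d,open(f"pics/{n}0.pkl","wb"))
    print(n,{k:v for k,v in d.items() if k!="color"})
E
```

```text
{'time_s': 0.0, 'q': array([-7.40033390e+01,  1.48513935e+01,  1.18796548e+00,  7.64161346e+01,
        1.58910165e-03,  8.12578565e+01]), 'dq': array([ 0.03631465, -0.03335326,  0.04252809, -0.04231819,  0.02253426,
        0.01973476]), 'joint_torque': array([-2.69335023e-04, -5.55638266e+01,  3.44532287e+01,  1.38530953e-02,
       -1.79072608e-04,  3.86143256e-06]), 'eef_pos': array([ 0.23010038, -0.49924465,  0.24164786]), 'tcp_rot': array([[ 4.18482019e-01, -9.08225013e-01, -3.56019135e-04],
       [-9.08224052e-01, -4.18482102e-01,  1.34250140e-03],
       [-1.36828099e-03, -2.38467557e-04, -9.99999035e-01]]), 'contact_force': array([ 0.54794436,  0.13490835, -0.96130942]), 'ft_torque': array([-0.02906108, -0.0197065 , -0.03857567]), 'gripper_width': 0.9992257299230597}
scene {'fovy': 56.65724938590336, 'cx': 281.2126312246971, 'cy': 211.05980546476337, 'R': array([[ 0.86595636,  0.50008354,  0.00600351],
       [ 0.42731541, -0.7336057 , -0.52841671],
       [-0.25984829,  0.4601512 , -0.84896392]]), 't': array([-0.41052967, -0.17028061,  1.18022075])}
top {'fovy': 57.54308762381039, 'cx': 283.77973258795834, 'cy': 214.28519500147064, 'R': array([[ 0.01418702, -0.99989872, -0.00112796],
       [-0.99754019, -0.01407609, -0.06866897],
       [ 0.06864614,  0.00209939, -0.99763886]]), 't': array([-0.0317086 ,  0.50588344,  1.09374768])}
wrist {'fovy': 65.70646984690485, 'cx': 282.3706340937188, 'cy': 205.75248837880721, 'hand_eye': array([[ 9.99998638e-01,  3.73214227e-06, -1.65056233e-03,
        -1.10868766e-04],
       [ 4.85490925e-04,  9.55096077e-01,  2.96295880e-01,
        -7.49639068e-02],
       [ 1.57755142e-03, -2.96296278e-01,  9.55094774e-01,
        -1.31697008e-01],
       [ 0.00000000e+00,  0.00000000e+00,  0.00000000e+00,
         1.00000000e+00]])}
```

View pics/scene0.png

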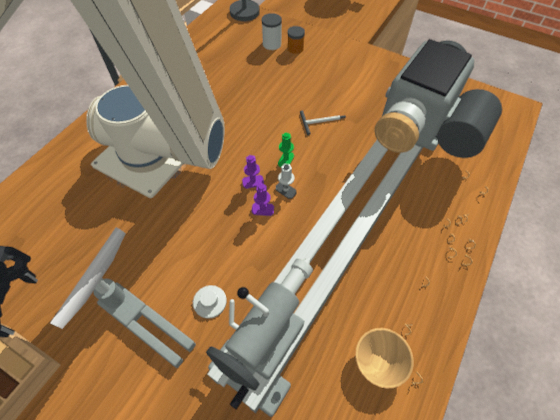

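View pics/top0.png

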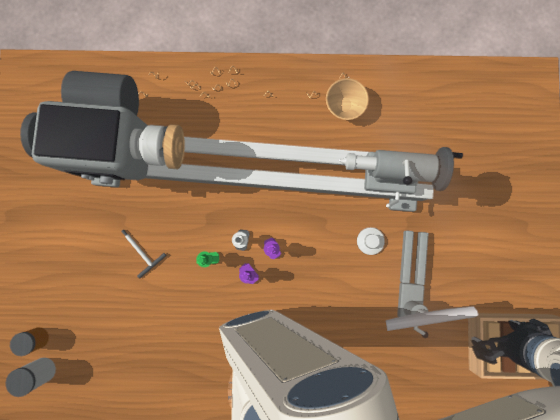

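View pics/wrist0.png

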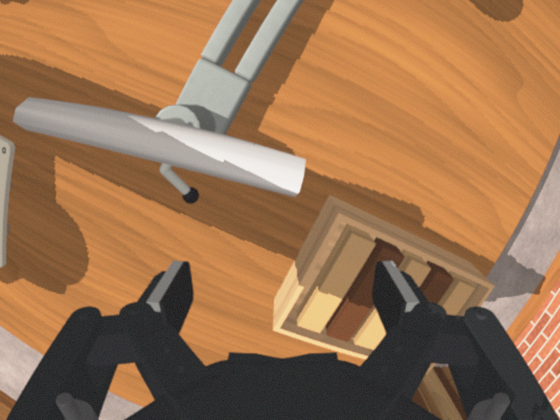

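The scene picture shows four bolt-like things: steel at about (286,180), green (286,150) and purple (251,170) and (263,200). In the top view the steel one is at (240,240). It fits the description, being bare steel and neither green nor purple. I'll enlarge to confirm it and to measure.

```bash
python3 - <<'E'
import cv2
a=cv2.imread("pics/scene0.png")[120:225,225:330];b=cv2.imread("pics/top0.png")[215:295,185:295]
cv2.imwrite("pics/sc.png",cv2.resize(a,None,fx=5.5,fy=5.5,interpolation=cv2.INTER_CUBIC))
cv2.imwrite("pics/tc.png",cv2.resize(b,None,fx=7,fy=7,interpolation=cv2.INTER_CUBIC))
c=cv2.imread("pics/top0.png")[125:205,140:440]
cv2.imwrite("pics/lc.png",cv2.resize(c,None,fx=2.6,fy=2.6,interpolation=cv2.INTER_CUBIC))
E
```

```text
(no output)
```

View pics/sc.png

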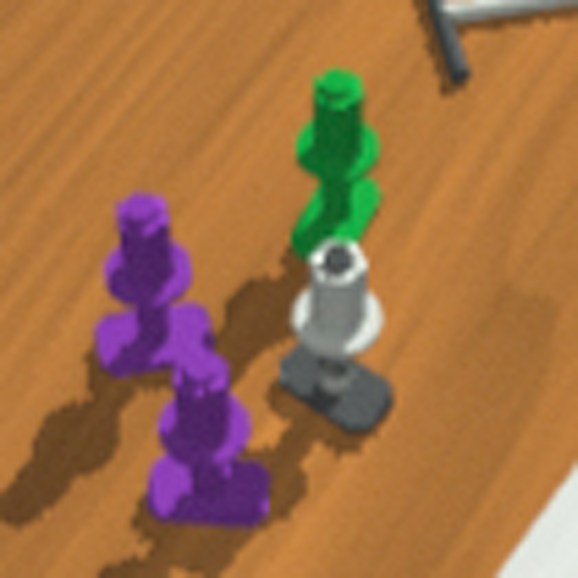

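View pics/tc.png

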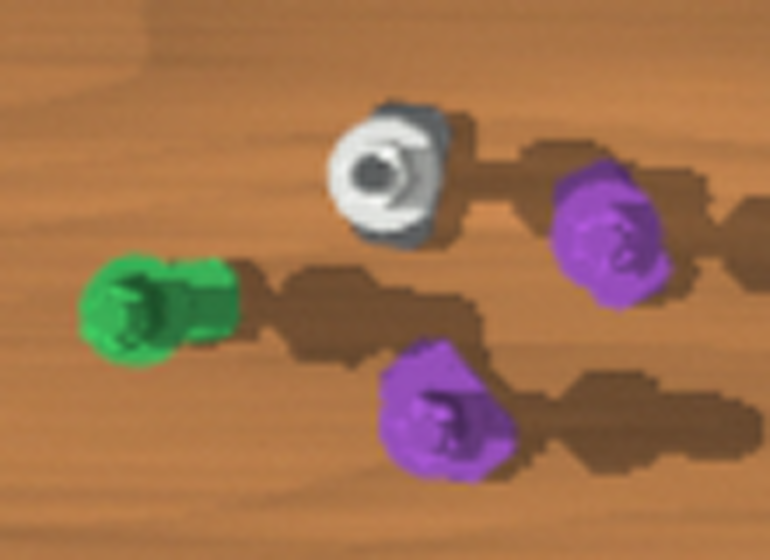

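View pics/lc.png

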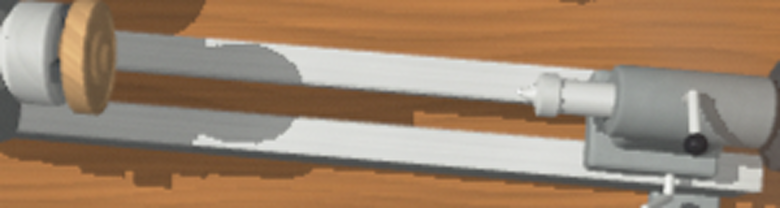

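The crops confirm it: the steel bolt has a white washer, a hex nut and a dark plate. Its stud end is at scene (286.5,167.3) and top (238.6,239.9). Next I'll work out the coarse geometry.

```bash
cat > h.py <<'E'
import numpy as np,pickle,cv2
def load(n): return pickle.load(open(f"pics/{n}.pkl","rb"))
def foc(d): return 210/np.tan(np.radians(d["fovy"]/2))
def ray(d,u,v,s=None):
    f=foc(d);x=(u-d["cx"]);y=(v-d["cy"])
    if "hand_eye" in d:
        r=np.hypot(x,y);th=r/f;k=np.sin(th)/max(r,1e-9);c=np.array([x*k,y*k,np.cos(th)])
        H=d["hand_eye"];R=s["tcp_rot"];return s["eef_pos"]+R@H[:3,3],R@H[:3,:3]@c
    R=d["R"];return -R.T@d["t"],R.T@np.array([x/f,y/f,1])
def plane(d,u,v,z,s=None):
    o,r=ray(d,u,v,s);return o+r*(z-o[2])/r[2]
def tri(*rs):
    A=np.zeros((3,3));b=np.zeros(3)
    for o,r in rs:
        r=r/np.linalg.norm(r);P=np.eye(3)-np.outer(r,r);A+=P;b+=P@o
    return np.linalg.solve(A,b)
def proj(d,X,s=None):
    X=np.asarray(X,float);f=foc(d)
    if "hand_eye" in d:
        H=d["hand_eye"];p=s["tcp_rot"].T@(X-s["eef_pos"]);c=H[:3,:3].T@(p-H[:3,3])
        th=np.arctan2(np.hypot(c[0],c[1]),c[2]);q=c[:2]/np.hypot(c[0],c[1])*th*f;return q+[d["cx"],d["cy"]]
    c=d["R"]@X+d["t"];return c[:2]/c[2]*f+[d["cx"],d["cy"]]
E
python3 - <<'E'
from h import *
np.set_printoptions(precision=4,suppress=True)
S=load("scene0");T=load("top0")
print("nut tri",tri(ray(S,286.5,167.3),ray(T,238.6,239.9)),plane(S,286.5,167.3,.114),plane(T,238.6,239.9,.114))
for n,(u,v) in {"far a":(300,84),"far b":(520,102),"near a":(120,102),"near b":(300,117),"near c":(580,143)}.items():
    print(n,plane(T,140+u/2.6,125+v/2.6,.11))
print("tip",plane(T,140+518/2.6,125+93/2.6,.225),"disc",plane(T,140+105/2.6,125+60/2.6,.225))
for n,(u,v) in {"p1":(285,362),"p2":(390,400),"c":(335,385)}.items(): print(n,plane(S,225+u/5.5,120+v/5.5,.012))
for n,(u,v) in {"g":(137,295),"p1":(625,240),"p2":(440,410)}.items(): print(n,plane(T,185+u/7,215+v/7,.114))
E
```

```text
nut tri [0.4319 0.0951 0.111 ] [0.4347 0.0943 0.114 ] [0.4302 0.0936 0.114 ]
far a [0.6525 0.0538 0.11  ]
far b [ 0.6368 -0.1738  0.11  ]
near a [0.631  0.2395 0.11  ]
near b [0.618  0.0532 0.11  ]
near c [ 0.5949 -0.2358  0.11  ]
tip [ 0.6217 -0.1553  0.225 ] disc [0.6471 0.2244 0.225 ]
p1 [0.4057 0.0934 0.012 ]
p2 [0.4641 0.0998 0.012 ]
c [0.4352 0.0938 0.012 ]
g [0.3836 0.1821 0.114 ]
p1 [ 0.4068 -0.001   0.114 ]
p2 [0.3424 0.0673 0.114 ]
```

```bash
python3 -m crank '[[0,0,0,0,0,5,100],[0,0,65,20.2,59.3,5.8,100],[0,0,65,20.2,59.3,5.8,100],[0,0,65,20.2,59.3,5.8,100],[0,0,65,20.2,59.3,5.8,100],[0,0,65,20.2,59.3,5.8,100],[0,0,65,20.2,59.3,5.8,100],[0,0,65,20.2,59.3,5.8,100],[0,0,65,20.2,59.3,5.8,100],[0,0,65,20.2,59.3,5.8,100],[0,0,65,20.2,59.3,5.8,100],[0,0,65,20.2,59.3,5.8,100]]' 40
```

```text
time_s: 1.35
eef_pos: [0.4075, 0.0234, 0.299]
tcp_rot: [[1.0, -0.005, -0.0], [-0.005, -1.0, 0.0], [-0.0, -0.0, -1.0]]
contact_force: [0.7, -0.7, 0.2]
gripper_width: 0.999
```

```bash
python3 -m crank '[[0,0,0,2.4,5,0,100],[0,0,0,2.4,7.1,0,100],[0,0,0,2.4,7.1,0,100],[0,0,0,2.4,7.1,0,100],[0,0,0,2.4,7.1,0,100]]'; cat > snap.py <<'E'
import sys
from workcell import sense,snapshot
import cv2,pickle
for n in sys.argv[2:]:
    s=sense();d=snapshot(n);k=n+sys.argv[1];d["s"]=s
    pickle.dump(d,open(f"pics/{k}.pkl","wb"));cv2.imwrite(f"pics/{k}.png",d["color"][:,:,::-1])
    print(k,s["time_s"],s["eef_pos"],s["contact_force"])
E
python3 snap.py 1 wrist
```

```text
time_s: 1.85
eef_pos: [0.4313, 0.0938, 0.2989]
tcp_rot: [[1.0, -0.005, -0.001], [-0.005, -1.0, -0.0], [-0.001, 0.0, -1.0]]
contact_force: [0.4, -0.3, 0.6]
gripper_width: 0.999
wrist1 1.85 [0.43128548 0.09377205 0.29892651] [ 0.36053954 -0.26833288  0.58957587]
```

View pics/wrist1.png

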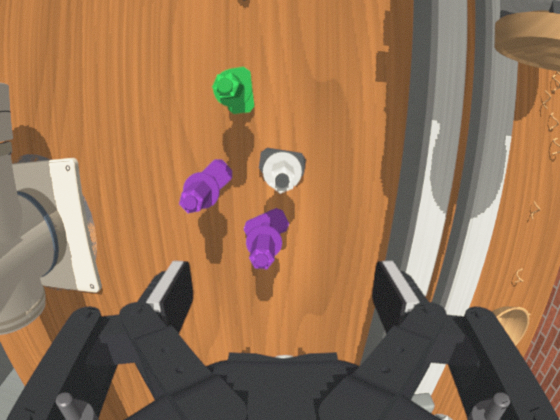

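```bash
python3 - <<'E'
import cv2
a=cv2.imread("pics/wrist1.png")
cv2.imwrite("pics/w1b.png",cv2.resize(a[140:200,242:322],None,fx=9,fy=9,interpolation=cv2.INTER_CUBIC))
cv2.imwrite("pics/w1l.png",cv2.resize(a[0:280,370:560],None,fx=2.1,fy=2.1,interpolation=cv2.INTER_CUBIC))
E
```

```text
(no output)
```

View pics/w1b.png

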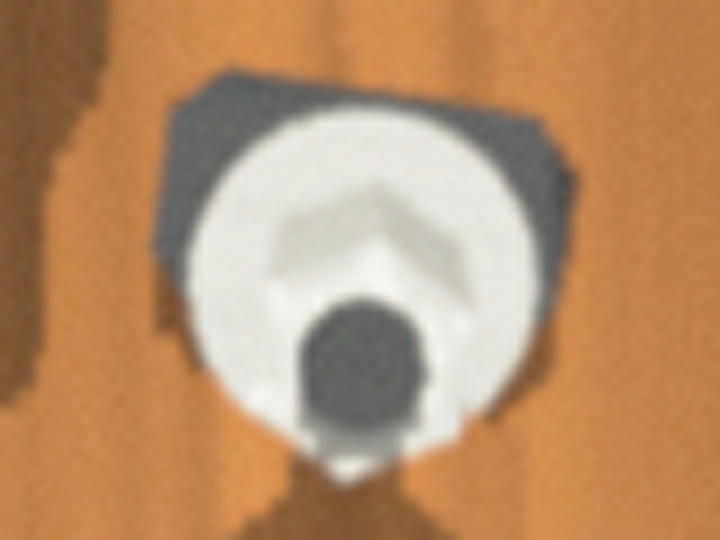

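View pics/w1l.png

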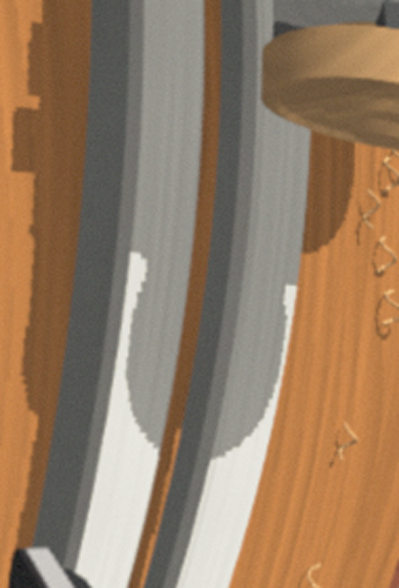

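```bash
python3 - <<'E'
from h import *
np.set_printoptions(precision=4,suppress=True)
d=load("wrist1");s=d["s"];T=load("top0");S=load("scene0")
P=lambda u,v,z:plane(d,242+u/9,140+v/9,z,s)
print("stud",P(362,360,.114),"washer",P(365,283,.066))
print("tri",tri(ray(d,242+362/9,140+360/9,s),ray(S,286.5,167.3),ray(T,238.6,239.9)))
a,b=P(235,72,.012),P(540,118,.012);e=b-a;print("plate edge",a,b,np.degrees(np.arctan2(e[1],e[0])))
a,b=P(157,245,.012),P(175,110,.012);e=b-a;print("plate left edge",a,b,np.degrees(np.arctan2(e[1],e[0]))-90)
a,b=P(268,270,.07),P(375,180,.07);print("nut",a,b)
L=lambda u,v:plane(d,370+u/2.1,v/2.1,.11,s)
for n,p in {"near outer":[(128,200),(100,420)],"near inner":[(204,100),(198,200),(181,360),(158,450)],"far inner":[(246,100),(238,200),(222,360),(210,455)],"far outer":[(308,150),(300,240),(270,420)]}.items():
    q=np.array([L(*x)[:2] for x in p]);k=np.polyfit(q[:,1],q[:,0],1);print(n,q.tolist(),np.degrees(np.arctan(k[0])),np.polyval(k,.035))
print(proj(d,[.635,.035,.11],s))
E
```

```text
stud [0.4301 0.0983 0.114 ] washer [0.4304 0.0976 0.066 ]
tri [0.431  0.0964 0.1083]
plate edge [0.4118 0.1181 0.012 ] [0.4556 0.1112 0.012 ] -8.944007473425714
plate left edge [0.4001 0.0929 0.012 ] [0.4031 0.1127 0.012 ] -8.59769281427117
nut [0.4183 0.1001 0.07  ] [0.4317 0.1115 0.07  ]
near outer [[0.5848180954605646, 0.18937676668630027], [0.5773917931575187, 0.07603527013663841]] 3.748745714215872 0.5747031016332425
near inner [[0.6302529004423923, 0.24761371317568068], [0.6265710448276591, 0.19371731125815078], [0.6226639074720541, 0.10900198593412394], [0.6152460913653501, 0.05912742632318052]] 4.220676244843091 0.6150221482542856
far inner [[0.6581487155115208, 0.25256923646494517], [0.6527429604521723, 0.19683643111116927], [0.6498202559444592, 0.10989232522511619], [0.6508784337491939, 0.05565375265929258]] 2.0895092229413303 0.6485654387763139
far outer [[0.7034269449772073, 0.23230049796078722], [0.6990947028851624, 0.18032718673340198], [0.6912140644232556, 0.07616359661623152]] 4.4515979205633815 0.6879522958304655
[456.256  233.4404]
```

```bash
python3 -m crank '[[0,0,-8.5,-0.1,0.4,-5,100],[0,0,-8.5,-0.1,0.4,-10,100],[0,0,-8.5,-0.1,0.4,-14,100],[0,0,-8.5,-0.1,0.4,-18,100],[0,0,-8.5,-0.1,0.4,-20.5,100],[0,0,-8.5,-0.1,0.4,-21.5,100],[0,0,-8.5,-0.1,0.4,-21.5,100],[0,0,-8.5,-0.1,0.4,-21.5,100]]' 40; python3 snap.py 2 wrist scene top
```

```text
time_s: 2.7
eef_pos: [0.4311, 0.0971, 0.0852]
tcp_rot: [[0.988, -0.154, 0.001], [-0.154, -0.988, -0.0], [0.001, -0.0, -1.0]]
contact_force: [-0.3, -0.3, -0.0]
gripper_width: 0.999
wrist2 2.7 [0.43113046 0.09708735 0.08517834] [-0.28781043 -0.32997898 -0.02089852]
scene2 2.75 [0.43130816 0.09724626 0.08540544] [ 0.0508909  -0.66124633  1.62619085]
top2 2.8 [0.43128742 0.09736756 0.08543198] [0.65820708 0.95682731 0.32004869]
```

View pics/wrist2.png

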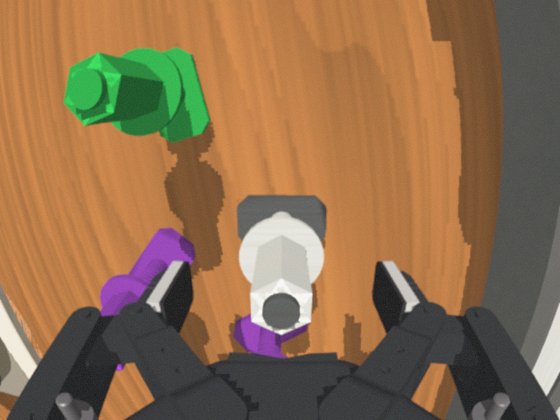

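The nut is centred between the pads at (281,311) and the plate's edge is level in the picture, so the yaw matches. Closing.

```bash
python3 - <<'E'
from h import *
d=load("wrist2");s=d["s"];print(plane(d,281,311,.114,s))
E
python3 -m crank '[[0,0,0,0,0,0,20],[0,0,0,0,0,0,0],[0,0,0,0,0,0,0],[0,0,0,0,0,0,0],[0,0,0,0,0,0,0],[0,0,0,0,0,0,0],[0,0,0,0,0,0,0],[0,0,0,0,0,0,0]]' 70
```

```text
[0.43004461 0.09870711 0.114     ]
time_s: 3.65
eef_pos: [0.431, 0.0975, 0.0855]
tcp_rot: [[0.988, -0.154, 0.002], [-0.154, -0.988, 0.0], [0.002, -0.0, -1.0]]
contact_force: [-3.4, 0.5, 5.8]
gripper_width: 0.272
```

```bash
python3 -m crank '[[0,0,0,0,0,3,0],[0,0,0,0,0,7,0],[0,0,0,0,0,11,0],[0,0,0,0,0,15,0],[0,0,20,3,-1,18,0],[0,0,40,7,-2,18,0],[0,0,60,11,-3,18,0],[0,0,80,15,-5,18,0],[0,0,94.7,19,-6.2,18,0],[0,0,94.7,20.2,-6.2,18,0],[0,0,94.7,20.2,-6.2,18,0],[0,0,94.7,20.2,-6.2,18,0]]'
python3 -m crank '[[0,0,0,0,0,0,0],[0,0,0,0,0,0,0]]'
```

```text
time_s: 4.85
eef_pos: [0.6333, 0.0352, 0.2635]
tcp_rot: [[0.496, 0.868, -0.003], [0.868, -0.496, 0.002], [0.0, -0.003, -1.0]]
contact_force: [-0.4, 0.2, -4.8]
gripper_width: 0.269
time_s: 5.05
eef_pos: [0.6332, 0.0352, 0.2623]
tcp_rot: [[0.5, 0.866, -0.005], [0.866, -0.5, 0.002], [-0.001, -0.005, -1.0]]
contact_force: [0.5, -0.2, -3.9]
gripper_width: 0.269
```

```bash
python3 -m crank '[[0,0,8,0,0,0,0],[0,0,16,0,0,0,0],[0,0,24,0,0,0,0],[0,0,25.8,0,0,0,0],[0,0,25.8,0,0,0,0],[0,0,25.8,0,0,0,0]]'
python3 snap.py 3 wrist scene top
```

```text
time_s: 5.65
eef_pos: [0.633, 0.0353, 0.2621]
tcp_rot: [[0.076, 0.997, -0.005], [0.997, -0.076, -0.0], [-0.001, -0.005, -1.0]]
contact_force: [-0.1, -0.6, -4.6]
gripper_width: 0.266
wrist3 5.65 [0.6330202  0.03528286 0.26214764] [-0.12959462 -0.6127697  -4.62279137]
scene3 5.7 [0.63305331 0.0352428  0.26220858] [-0.97049976  0.65413801 -4.53681777]
top3 5.75 [0.63308993 0.03525261 0.2622392 ] [-0.06594301  0.21305291 -4.97029937]
```

View pics/wrist3.png

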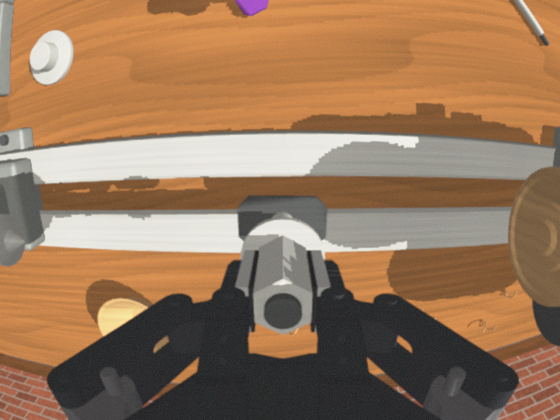

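View pics/scene3.png

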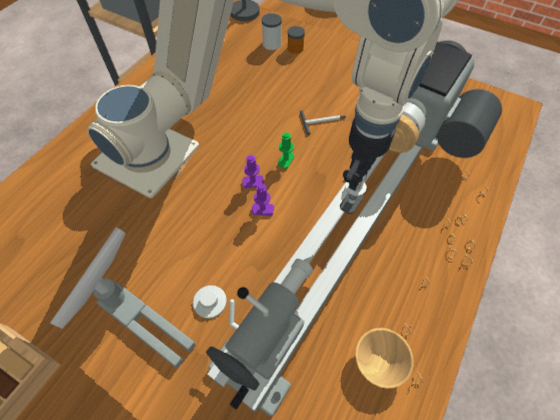

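```bash
python3 - <<'E'
import cv2
a=cv2.imread("pics/wrist3.png")
cv2.imwrite("pics/w3a.png",cv2.resize(a[125:265,40:240],None,fx=4,fy=4,interpolation=cv2.INTER_CUBIC))
cv2.imwrite("pics/w3b.png",cv2.resize(a[125:265,320:520],None,fx=4,fy=4,interpolation=cv2.INTER_CUBIC))
cv2.imwrite("pics/w3c.png",cv2.resize(a[185:265,225:345],None,fx=6,fy=6,interpolation=cv2.INTER_CUBIC))
E
```

```text
(no output)
```

View pics/w3a.png

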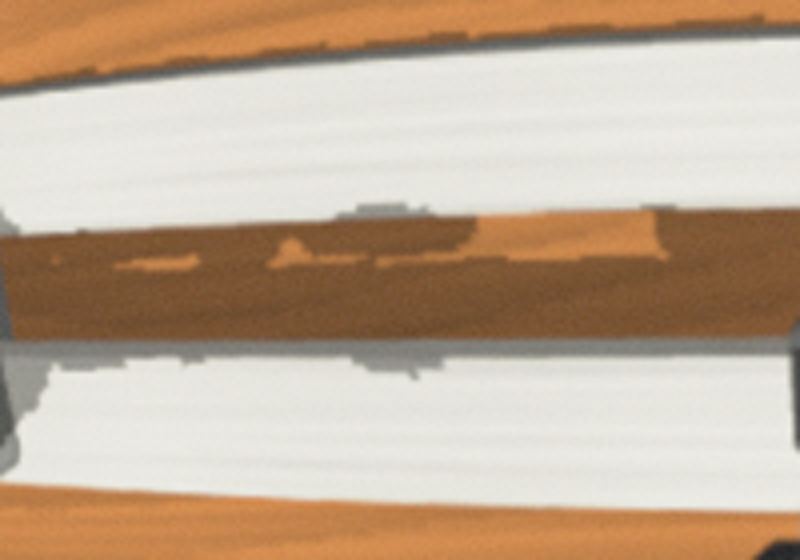

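View pics/w3b.png

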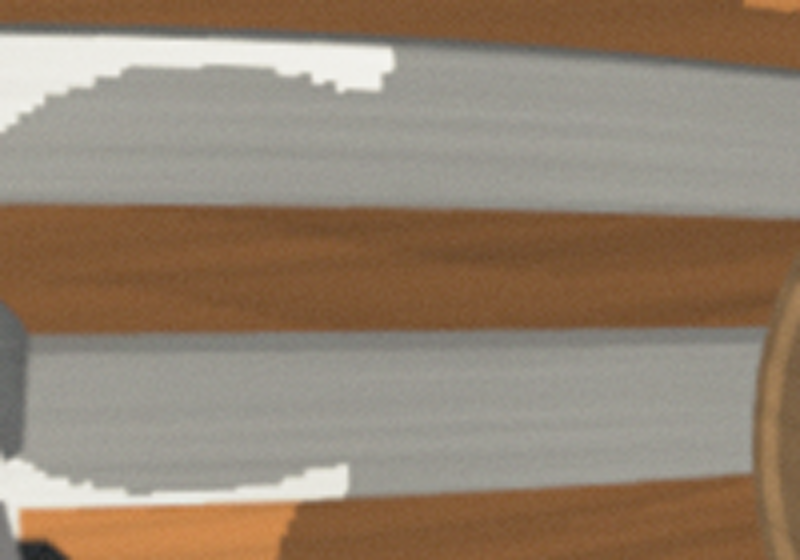

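View pics/w3c.png

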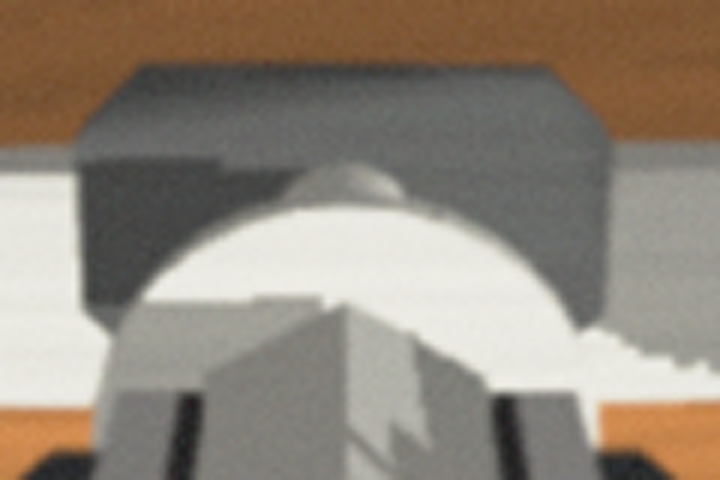

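```bash
cat > fit.py <<'E'
from h import *
from scipy.optimize import least_squares
np.set_printoptions(precision=4,suppress=True)
d=load("wrist3");s=d["s"]
A=lambda L:[(40+u/4,125+v/4) for u,v in L];B=lambda L:[(320+u/4,125+v/4) for u,v in L]
E={(-.056,.11):A([(0,95),(400,52),(790,38)])+B([(0,37),(400,47),(790,73)]),
(.056,.11):A([(0,483),(400,503),(790,512)])+B([(30,508),(350,497),(750,473)]),
(-.018,.107):A([(20,236),(400,216),(790,208)])+B([(20,205),(400,208),(790,217)]),
(.021,.11):A([(100,355),(400,355),(780,353)])+B([(40,350),(400,350),(740,343)]),
(.018,.092):A([(20,340),(400,341),(780,338)])+B([(40,333),(400,332),(760,327)])}
def res(p,keys):
    x0,k,dz=p;out=[]
    for (off,z) in keys:
        for u,v in E[(off,z)]:
            q=plane(d,u,v,z+dz,s);out.append(((q[0]-x0)-(q[1]-.035)*np.tan(k))*np.cos(k)-off)
    return np.array(out)
for ks in [list(E)[:2],list(E)[:3],list(E)]:
    f=least_squares(lambda p:res([p[0],p[1],0],ks),[.634,.07]);f2=least_squares(lambda p:res(p,ks),[.634,.07,0])
    print(f.x[0],np.degrees(f.x[1]),"|",f2.x,np.degrees(f2.x[1]))
f=least_squares(lambda p:res([p[0],p[1],0],list(E)[:2]),[.634,.07])
print((res([f.x[0],f.x[1],0],list(E))*1000).round(1).reshape(5,6))
C=lambda u,v,z:plane(d,225+u/6,185+v/6,z,s)
tz=s["eef_pos"][2];print("rot yaw",np.degrees(np.arctan2(s["tcp_rot"][1,0],s["tcp_rot"][0,0])))
print("plate near low edge",C(150,63,tz-.072-.010),C(545,63,tz-.082),"plate sides x",C(78,200,tz-.072),C(608,200,tz-.072),"stud",plane(d,282.5,312,tz+.008+.022,s),"TCP",s["eef_pos"])
E
python3 fit.py
```

```text
0.6342878651681247 3.9164075957578337 | [0.6334 0.0684 0.0032] 3.919772539609896
0.6344650575928921 3.9055180675527925 | [0.6338 0.0682 0.0028] 3.9078569606557
0.6335650248007311 3.9391880748638277 | [0.6336 0.0688 0.    ] 3.9392019642296336
[[-0.9 -1.5 -0.1  0.4 -0.2 -1.5]
 [ 0.7  0.5  0.8  0.5  0.5  0.7]
 [ 0.9  0.2  0.7  0.7  0.7  0.2]
 [-4.6 -4.6 -4.7 -4.7 -3.5 -3.8]
 [-0.3  0.4  0.3 -0.2  0.5  0.4]]
rot yaw 85.62062997604795
plate near low edge [0.6134 0.0146 0.1801] [0.6169 0.0595 0.1801] plate sides x [0.6259 0.0061 0.1901] [0.6304 0.0649 0.1901] stud [0.6305 0.0354 0.2921] TCP [0.633  0.0353 0.2621]
```

```bash
python3 -m crank '[[0,-0.3,0.5,0.2,0,-2,0],[0,-0.3,0.5,0.2,0,-4,0],[0,-0.3,0.5,0.2,0,-5.5,0],[0,-0.3,0.5,0.2,0,-5.8,0],[0,-0.3,0.5,0.2,0,-5.8,0],[0,-0.3,0.5,0.2,0,-5.8,0]]'
python3 snap.py 4 wrist scene
python3 - <<'E'
import cv2,pickle
print(pickle.load(open("pics/wrist4.pkl","rb"))["s"]["tcp_rot"].round(4))
a=cv2.imread("pics/wrist4.png");cv2.imwrite("pics/w4.png",cv2.resize(a[130:270,190:375],None,fx=4.2,fy=4.2,interpolation=cv2.INTER_CUBIC))
a=cv2.imread("pics/scene4.png");cv2.imwrite("pics/s4.png",cv2.resize(a[160:240,310:400],None,fx=7,fy=7,interpolation=cv2.INTER_CUBIC))
E
```

```text
time_s: 6.4
eef_pos: [0.6355, 0.0352, 0.2053]
tcp_rot: [[0.066, 0.998, 0.002], [0.998, -0.066, -0.0], [-0.0, 0.002, -1.0]]
contact_force: [-0.2, -0.4, -4.6]
gripper_width: 0.275
wrist4 6.4 [0.635495   0.03520283 0.20525427] [-0.17120396 -0.41318671 -4.55849768]
scene4 6.45 [0.63552875 0.03522276 0.20533559] [-0.36746562 -0.26509774 -4.70541253]
[[ 6.640e-02  9.978e-01  1.500e-03]
 [ 9.978e-01 -6.640e-02 -4.000e-04]
 [-3.000e-04  1.500e-03 -1.000e+00]]
```

View pics/w4.png

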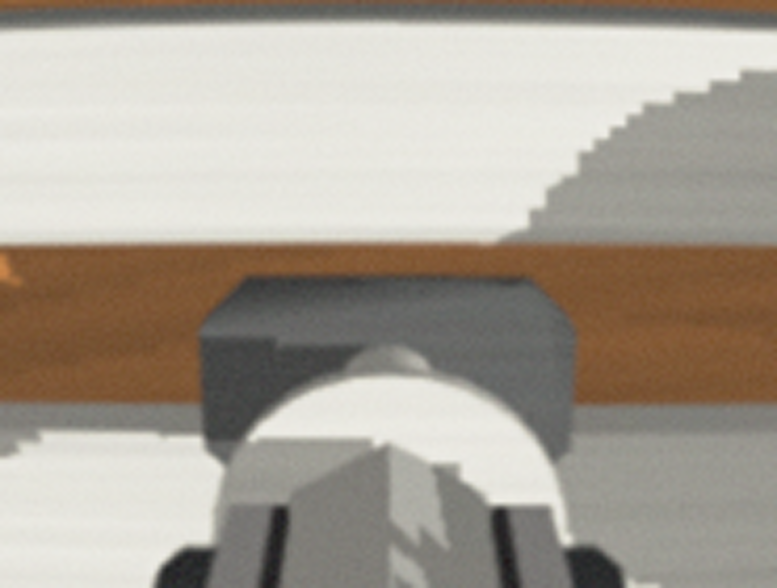

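View pics/s4.png

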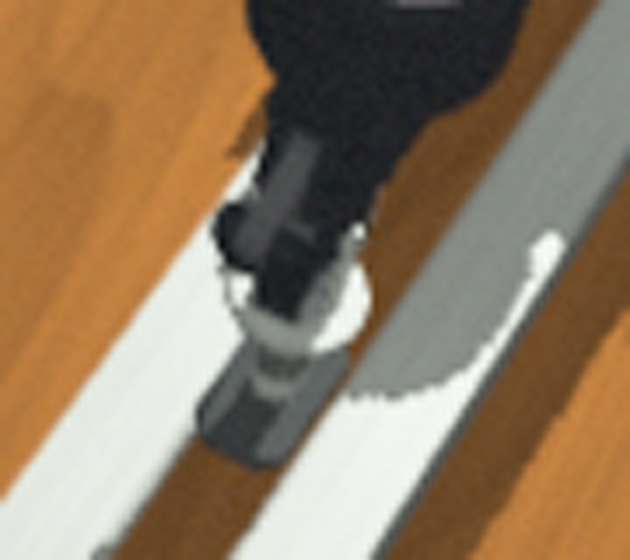

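```bash
python3 - <<'E'
from h import *
np.set_printoptions(precision=4,suppress=True)
d=load("wrist4");s=d["s"];tz=s["eef_pos"][2];P=lambda u,v,z:plane(d,190+u/4.2,130+v/4.2,z,s)
k=np.radians(3.92);n=np.array([np.cos(k),-np.sin(k)]);c=np.array([.6344,.035])
f=lambda q:(round(float((q[:2]-c)@n)*1000,2))
print("near outer",[f(P(u,v,.11)) for u,v in((20,28),(390,21),(750,27))],"near inner",[f(P(u,v,.107)) for u,v in((20,244),(250,243),(480,243))],"far chamfer",[f(P(u,v,.107)) for u,v in((50,432),(170,433),(620,433))],"far low",[f(P(u,v,.092)) for u,v in((50,402),(170,403),(620,404))])
print("plate",[f(P(u,v,tz-.082)) for u,v in((250,276),(390,275),(525,276))],[f(P(u,v,tz-.084)) for u,v in((250,276),(525,276))])
print("plate ends", [f(P(u,v,tz-.082)) for u,v in((200,330),(575,330))])
print("tool",f(s["eef_pos"]),"bolt est",f(s["eef_pos"]-.001*s["tcp_rot"][:,1]-(-.072)*s["tcp_rot"][:,2]*0))
E
```

```text
near outer [-56.29, -56.35, -56.6] near inner [-17.68, -17.62, -17.65] far chamfer [18.2, 18.1, 18.03] far low [17.97, 17.93, 18.07]
plate [-16.17, -16.35, -16.23] [-15.62, -15.67]
plate ends [-6.93, -7.0]
tool 1.08 bolt est 0.08
```

```bash
python3 -m crank '[[0,0.1,-0.1,-0.02,0,-0.6,0],[0,0.1,-0.1,-0.02,0,-1.1,0],[0,0.1,-0.1,-0.02,0,-1.4,0],[0,0.1,-0.1,-0.02,0,-1.7,0],[0,0.1,-0.1,-0.02,0,-2,0],[0,0.1,-0.1,-0.02,0,-2.2,0],[0,0.1,-0.1,-0.02,0,-2.2,0]]'
```

```text
time_s: 7.2
eef_pos: [0.6352, 0.0352, 0.183]
tcp_rot: [[0.068, 0.998, -0.0], [0.998, -0.068, -0.0], [-0.0, -0.0, -1.0]]
contact_force: [-0.4, -0.9, -5.6]
gripper_width: 0.27
```

```bash
python3 -m crank '[[0,0,0,0,0,-0.5,0],[0,0,0,0,0,-1,0],[0,0,0,0,0,-1.5,0],[0,0,0,0,0,-2,0],[0,0,0,0,0,-2.5,0],[0,0,0,0,0,-3,0],[0,0,0,0,0,-3.4,0],[0,0,0,0,0,-3.4,0],[0,0,0,0,0,-3.4,0]]'; python3 snap.py 5 wrist scene
python3 - <<'E'
import cv2
a=cv2.imread("pics/wrist5.png");cv2.imwrite("pics/w5.png",cv2.resize(a[130:330,170:395],None,fx=3,fy=3,interpolation=cv2.INTER_CUBIC))
E
```

```text
time_s: 8.1
eef_pos: [0.6352, 0.0352, 0.149]
tcp_rot: [[0.068, 0.998, -0.001], [0.998, -0.068, -0.0], [-0.0, -0.0, -1.0]]
contact_force: [-1.1, 0.1, -3.7]
gripper_width: 0.273
wrist5 8.1 [0.63521468 0.03521021 0.14895525] [-1.09543218  0.09202563 -3.72983349]
scene5 8.15 [0.6353092  0.03519988 0.14914826] [-0.40026359  0.38546531 -4.35158668]
```

View pics/w5.png

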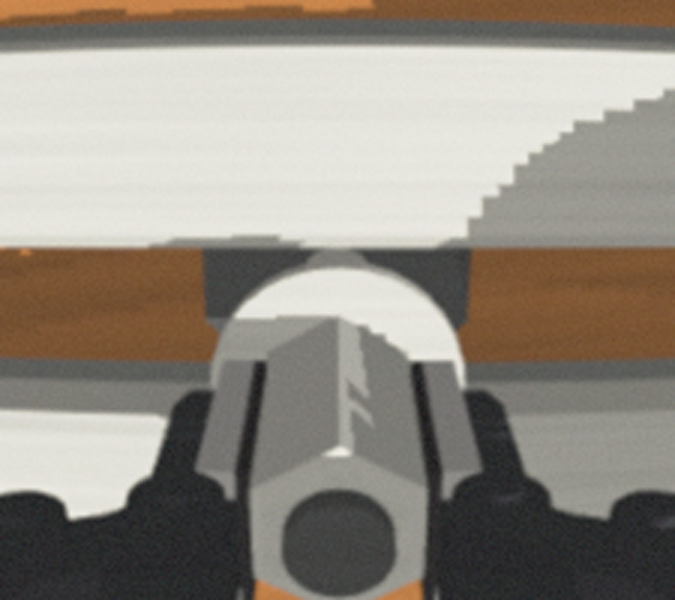

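The plate is below the ways: its top is at about -33 mm, it is clear all round, and only the bolt's weight shows on the wrist. Next is the quarter turn.

```bash
python3 -m crank '[[0,0,-8,0,0,0,0],[0,0,-16,0,0,0,0],[0,0,-24,0,0,0,0],[0,0,-32,0,0,0,0],[0,0,-40,0,0,0,0],[0,0,-48,0,0,0,0],[0,0,-56,-0.04,0,0,0],[0,0,-64,-0.06,0,0,0],[0,0,-72,-0.08,0,0,0],[0,0,-80,-0.08,0,0,0],[0,0,-88,-0.08,0,0,0],[0,0,-90,-0.08,0,0,0]]'
python3 -m crank '[[0,0,0,0,0,0,0],[0,0,0,0,0,0,0]]'; python3 snap.py 6 wrist
```

```text
time_s: 9.4
eef_pos: [0.6347, 0.0352, 0.1496]
tcp_rot: [[0.997, -0.073, 0.0], [-0.073, -0.997, -0.0], [0.0, 0.0, -1.0]]
contact_force: [0.1, -0.2, -4.5]
gripper_width: 0.267
time_s: 9.6
eef_pos: [0.6348, 0.0352, 0.1498]
tcp_rot: [[0.997, -0.072, 0.001], [-0.072, -0.997, -0.0], [0.001, 0.0, -1.0]]
contact_force: [0.1, 0.3, -4.5]
gripper_width: 0.27
wrist6 9.6 [0.63479539 0.03517738 0.14981599] [ 0.14281449  0.30045936 -4.47607903]
```

View pics/wrist6.png

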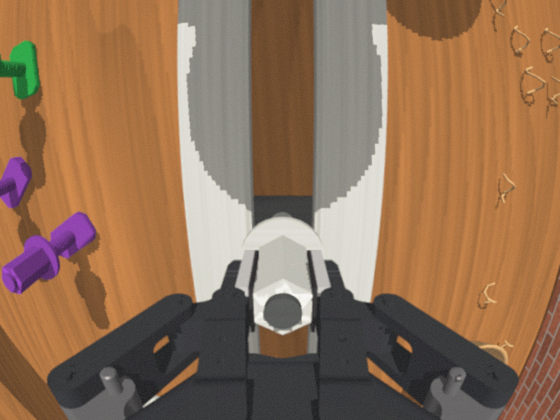

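```bash
python3 -m crank '[[0,0,0,0,0,0.4,0],[0,0,0,0,0,0.8,0],[0,0,0,0,0,1.1,0],[0,0,0,0,0,1.3,0],[0,0,0,0,0,1.4,0],[0,0,0,0,0,1.4,0],[0,0,0,0,0,1.4,0]]' 90
```

```text
time_s: 10.35
eef_pos: [0.6347, 0.0352, 0.1636]
tcp_rot: [[0.997, -0.072, 0.0], [-0.072, -0.997, -0.0], [0.0, 0.0, -1.0]]
contact_force: [-0.0, -0.5, -5.5]
gripper_width: 0.266
```

```bash
python3 -m crank '[[0,0,0,0,0,0.05,0],[0,0,0,0,0,0.1,0],[0,0,0,0,0,0.1,0]]'; python3 -m crank '[[0,0,0,0,0,0.05,0],[0,0,0,0,0,0.1,0],[0,0,0,0,0,0.1,0]]'
```

```text
time_s: 10.65
eef_pos: [0.6347, 0.0352, 0.1647]
tcp_rot: [[0.997, -0.072, 0.0], [-0.072, -0.997, -0.0], [0.0, 0.0, -1.0]]
contact_force: [-0.1, -0.1, -4.2]
gripper_width: 0.268
time_s: 10.95
eef_pos: [0.6347, 0.0352, 0.1655]
tcp_rot: [[0.997, -0.072, 0.0], [-0.072, -0.997, -0.0], [0.0, 0.0, -1.0]]
contact_force: [-0.3, -0.6, -6.2]
gripper_width: 0.268
```

```bash
python3 -m crank '[[0,0,0,0,0,0.05,0],[0,0,0,0,0,0.08,0],[0,0,0,0,0,0.08,0]]'; python3 -m crank '[[0,0,0,0,0,0.04,0],[0,0,0,0,0,0.08,0],[0,0,0,0,0,0.08,0]]'
```

```text
time_s: 11.25
eef_pos: [0.6346, 0.0352, 0.1656]
tcp_rot: [[0.997, -0.072, -0.001], [-0.072, -0.997, 0.0], [-0.001, 0.0, -1.0]]
contact_force: [2.6, -0.6, -15.7]
gripper_width: 0.265
time_s: 11.55
eef_pos: [0.6345, 0.0352, 0.1656]
tcp_rot: [[0.997, -0.072, -0.002], [-0.072, -0.997, 0.0], [-0.002, -0.0, -1.0]]
contact_force: [3.3, 0.6, -20.9]
gripper_width: 0.27
```

Snug: the height has stopped at 0.1656 and the load rose from 4.5 to 21 N, about 16 N of pull. Last look without moving the target.

```bash
python3 snap.py 7 wrist scene top wrist
python3 - <<'E'
import cv2
from h import *
a=cv2.imread("pics/scene7.png");cv2.imwrite("pics/s7.png",cv2.resize(a[150:230,310:410],None,fx=7,fy=7,interpolation=cv2.INTER_CUBIC))
a=cv2.imread("pics/wrist7.png");cv2.imwrite("pics/w7.png",cv2.resize(a[170:350,190:375],None,fx=3.3,fy=3.3,interpolation=cv2.INTER_CUBIC))
E
```

```text
wrist7 11.55 [0.63451054 0.0351898  0.16557818] [  3.2859376    0.60174822 -20.88142596]
scene7 11.6 [0.634526   0.03518992 0.16559092] [  3.13843037  -0.47559668 -22.42132852]
top7 11.65 [0.63448002 0.03523907 0.16560882] [  2.91604478  -0.24993245 -21.71083769]
wrist7 11.7 [0.63447603 0.0351903  0.16560341] [  4.23031293  -0.16623378 -22.94986891]
```

View pics/s7.png

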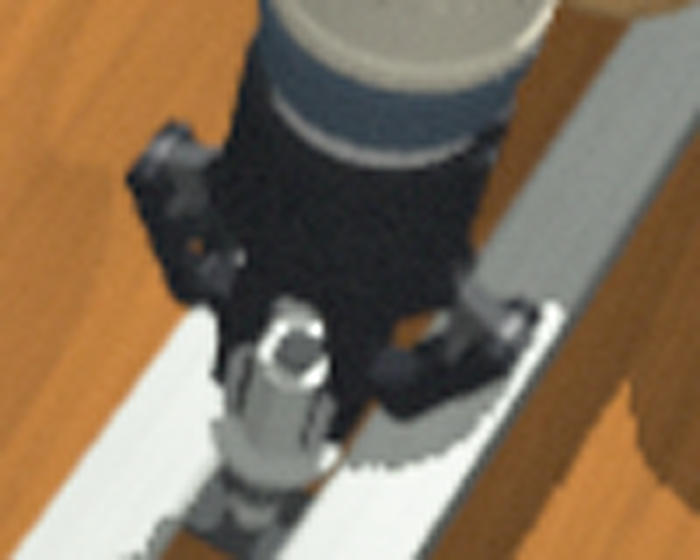

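View pics/w7.png

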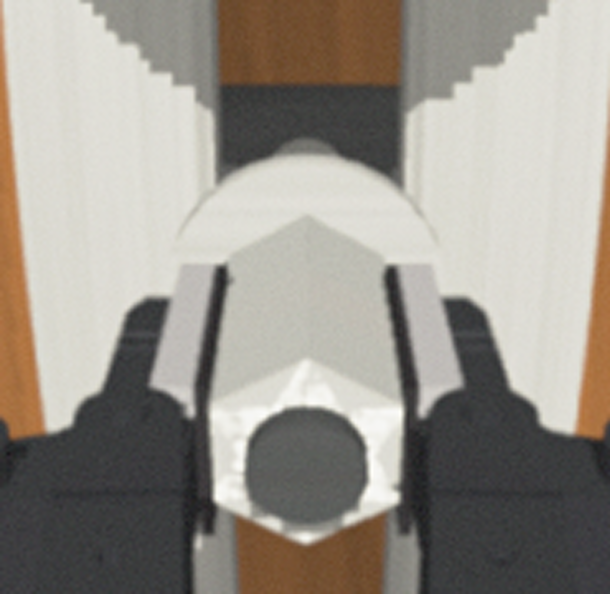

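View pics/top7.png

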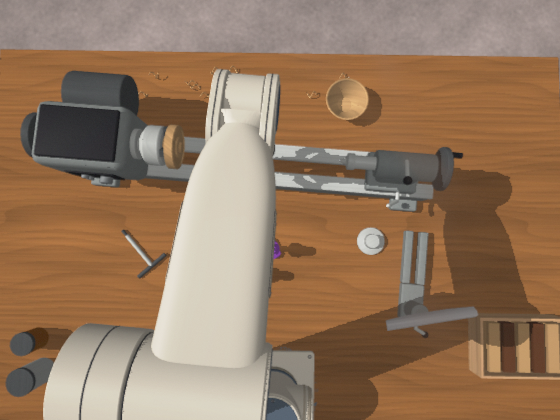

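The plate lies crosswise under both ways. Its edge at about y=86 in the wrist crop is square to the bed, the stud is centred, and the nut is flat in the pads. The banjo, key and faceplate haven't moved in the top view. Handing in.

```bash
python3 -c "
from workcell import sign_off;print(sign_off())"
```

```text
the job is handed in; nothing more can be done
None
```

The clamp bolt is fitted and I handed the job in at about 11.7 s, with the gripper still holding it snug under both ways. I gripped the steel bolt by its nut flats and lowered the plate lengthways through the gap without touching the ways. I then turned it 90° underneath and pulled it up until it stopped.

My last checks agreed; `sign_off` itself reports no verdict:
- **Snug:** the height stopped at TCP z = 0.1656 m. The wrist load rose from about 4.5 N (the bolt's weight) to about 22 N, so the upward pull is about 17 N. By the arm's readings the plate top is about 16.5 mm below the tops of the ways. The nominal figure is 18 mm, so that is within tolerance, allowing for calibration and sag.
- **Position:** the stud is centred in the gap to within about 1 mm, close to the middle of the open stretch.
- **Square and upright:** by the tool's orientation, the bolt is within about 0.3° of square across the bed and within about 0.2° of upright.
- **Other things on the bench:** the banjo, chuck key and faceplate look unmoved in the last top view. The arm hides the green look-alike and most of the purple ones there, but I went nowhere near them after lifting the bolt.

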